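Nest a round soundboard against three posts and fold the keeper flaps over it

TASK

Slide the round wooden soundboard that lies on the grey jig across the jig's deck, without lifting it, until its rim rests against all three brass posts. Then fold the jig's two keeper flaps fully down over it, first the pale left flap, then the red right flap, whose brass strip laps over the left one, so that the board is still against all three posts at the end. Leave everything else on the bench where it is.

Things in the scene. Friction and masses are not known exactly. Their poses are not given: they have to be found in the camera images.
- jig: The jig, fixed: a grey deck plate, x -165 to +85 mm, y -140 to +140 mm in its frame, top 18 mm above the bench. Origin: on the bench under the nest centre, where the soundboard's centre is when its rim touches all three posts. x points from the nest's open near side to its middle post (away from the robot, turned up to 20 degrees), y left, z up.
- middle_post (a point): Centre of the top of the middle one of three fixed upright brass posts, each 10 mm in diameter and 14 mm high above the deck. They stand 55 mm from the nest centre, at 0 (this one), +55 and -55 degrees from the jig's x axis.
- soundboard_center (a point): Centre, half-way up, of the loose soundboard: a flat brown varnished disc, diameter 100 mm, 16 mm thick, about 0.11 kg, dark line near its rim and dark rosette, lying flat on the deck (this point 8 mm above it) on the near side of the nest. Too wide for most grippers. It slides easily (friction about 0.35), so that a push along the jig's x lets it settle between the posts.
- left_flap (a joint): Hinge angle of the pale wooden left flap (jig's +y side), rad: 0 = folded flat over the nest, 1.57 = upright, 2.2 = its limit, leaning outwards. Stiff hinge (about 0.07 N m): it stays wherever it is left; 1 to 2 N near the free edge folds it.
- left_hinge (a point): Middle of the left flap's hinge axis, which runs along the jig's x, 115 mm left of the nest centre, 23 mm above the deck. The flap is a plate 60 mm wide (jig x -30 to +30 mm), 8 mm thick, centred on this axis and reaching 110 mm from it; folded, its underside is 19 mm above the deck. Under the hinge stands a block 76 mm long, 18 wide, 19 high, centred 124 mm from the nest centre.
- right_flap (a joint): Hinge angle of the red right flap (jig's -y side), rad: 0 = folded flat over the nest, 1.57 = upright, 2.2 = its limit, leaning outwards. The same stiff hinge; it stays wherever it is left.
- right_hinge (a point): The same for the right flap, 115 mm right of the nest centre: same plate and block as on the left, plus a brass strip 30 mm wide, 3 mm thick on the flap's outer (when folded: top) face, from 90 to 135 mm from the hinge axis; it laps 20 mm past the nest's middle line, over the left flap.
- left_flap_edge (a point): Middle of the free edge of the left flap, 110 mm from its hinge axis, half-way through its thickness. Moves with the flap.
- right_flap_edge (a point): Middle of the free edge of the red plate of the right flap (not of its brass strip), 110 mm from its hinge axis, half-way through the plate's thickness. Moves with the flap.
- spare_board_center (a point): Bystander: centre of a second disc of the same size, dark, lying on the bench left of the jig. Leave alone.
- offcut: Bystander: loose dark wooden offcut 35 x 18 x 14 mm on the near left corner of the jig's deck; origin at the centre of its underside. Leave alone.
- glue: Bystander: white glue bottle, 52 mm in diameter, 150 mm high, on the bench; origin at the centre of its underside. Leave alone.
- varnish: Bystander: amber jar, 60 mm in diameter, 90 mm high, on the bench; origin at the centre of its underside. Leave alone.
- screwdriver: Bystander: screwdriver lying on the bench right of the jig. Leave alone.
- slips: Bystander: a stack of wooden slips, about 25 x 95 x 20 mm, on the bench far right of the jig; origin at the centre of its underside. Leave alone.
- sanding_block: Bystander: cork sanding block 50 x 100 x 30 mm on the bench far left of the jig; origin at the centre of its underside. Leave alone.
Things that resemble listed ones, but are neither listed nor needed, are in the scene too. What is shaped like the part that bears soundboard_center but pink is not meant.

How it is judged:
On the way, in this order (a step that is already met when the one before it is completed fails the run):
1. the soundboard rests against all three posts (its centre within 2 mm of the nest centre), both flaps still open (horizontal distance between soundboard_center and jig below 0.002 m and value of joint each of left_flap, right_flap above 1 rad), for 0.2 s.
2. the left flap is folded down (within 0.06 rad), the right one still open, the board still in place (value of joint left_flap below 0.06 rad and value of joint right_flap above 1 rad and horizontal distance between soundboard_center and jig below 0.002 m), for 0.2 s.
At the end, for the whole second after the job is handed in: The soundboard lies flat and still on the deck against all three posts (centre within 2 mm of the nest centre), and both flaps are folded flat over it (within 0.06 rad) (horizontal distance between soundboard_center and jig below 0.002 m and z of soundboard_center in the frame of jig between 0.023 and 0.029 m and linear speed of soundboard below 0.01 m/s and value of joint each of left_flap, right_flap below 0.06 rad); the robot touches nothing.
It fails at once if the soundboard is lifted off the deck (by more than 6 mm) (z of soundboard_center in the frame of jig above 0.032 m).
It fails at once if the right flap is folded before the left one (value of joint right_flap below 0.5 rad and value of joint left_flap above 0.2 rad).
It fails at once if a bystander is moved by more than 20 mm (distance of any of spare_board_center, offcut, glue, varnish, screwdriver, slips, sanding_block from where it was at the start of the episode above 0.02 m).
It also fails if it takes over 67 s, if anything falls off the work surface, if the arm or the gripper's body presses on something with over 40 N, if the wrist force passes 120 N, or if a joint passes its speed limit or range.

ROBOT

A 7-joint arm with a two-finger parallel gripper is mounted at the origin on the work surface. World frame = base frame: x ahead of the robot, y to its left, z up, the work surface at z = 0. Lengths are in m, angles in rad, forces in N, time in s.
With the tool pointing down it reaches from about 0.425 to 0.925 m from the base axis. Payload 6.8 kg.
Tool frame: the origin (TCP) lies at the very end of the fingers, on their centre line; the grasp point (between the pads) lies r.grip_depth behind it (r.grip_depth is the distance from the TCP to the grasp point, in m); z points along the fingers, x is the direction in which the jaws open and shut, and the axes are right-handed (so a half turn about z gives the same grasp; the last joint's range is limited). The gripper opens to 85 mm and grips with 20 to 120 N. Pads are 22 mm wide; open, the fingers measure 114 mm over their backs; the gripper's body (76 mm by 85 mm) begins 54 mm behind the grasp point. The pads swing forward as they close: fully open they stand 13 mm farther back than shut.
Start: joints at [1.133, 0.477, 0.022, 1.555, -0.011, 1.109, -0.083], TCP at [0.219, -0.639, 0.231] pointing down, gripper open.
Joint ranges: [-2.96, 2.96], [-0.34, 2.1], [-1.41, 1.46], [0.24, 2.44], [-1.37, 4.51], [0.17, 1.92], [-2.96, 2.96]. Speed limits (rad/s): [2.39, 2.39, 3.14, 3.14, 3.14, 3.14, 3.14].

INTERFACE

Orientations are given as a rotation vector (axis times angle).
In Python, from bench import readout, grab_frame, workorder, r gives the robot as it stands.
- The arm moves only by the shell command python3 -m handwheel 'ROWS' [FORCE]. ROWS is text: rows parted by semicolons, each of 7 numbers parted by spaces: the shift along the tool's x, y, z in mm, then the turn, a rotation vector about the tool's x, y, z in degrees, then the finger opening in mm, from 0 to 85.4. A call has 1 to 12 rows; each row is the pose to reach, as a shift and turn from the pose commanded when the call began, along the tool's axes at that moment; what a row does not reach only later rows make up. A row lasts 1/8 s, in which the tool goes at most 62.5 mm and 10.7 degrees, less where a joint would pass 70% of its speed; a pose out of reach is approached as far as the arm can. A call with a gripper value outside its range is refused whole. The fingers move at their own pace and stop on an object; FORCE is the grip in N (left out, the last holds). Time passes only in rows, so rows that repeat a pose let the fingers close. It gives the time, the measured TCP pose, the force and the opening at its end, in the units of the state.
- readout.get_obs(): the state, without advancing time (a new reading comes with each control period).
- grab_frame(name): name is "side" or "top"; returns a dict with "pixels" (384x512x3 uint8, red, green, blue), "fx", "fy", "cx", "cy" (pixels), "rvec" (rotation vector, rad) and "tvec" (3), from world to camera coordinates, as OpenCV has them. Camera axes: x right, y down, z forward; pixel columns grow to the right and rows downward; lengths in m; the calibration is good to about 2 mm. A picture is of the moment at which its call begins. There is no depth.
- workorder.hand_in(): hands the job in, once; it reports no verdict.
The state is a dict: "clock": time; "joints": joint angles; "qvel": joint speeds; "tau": joint torques, N m; "tcp_pos": TCP position; "orientation": TCP orientation; "contact_force": force on the tool from outside, world axes, zero at the start; "moment": the same for the moment, N m; "grip_width": finger opening in m.
Only numpy, scipy, OpenCV 4.12 (cv2) and the standard library are available. Lean on these libraries where they do the work, as an engineer would, in place of code of your own. Each camera call takes 0.05 s, during which the arm holds its last target.

## Working session

There is one attempt and no reset: what is moved stays moved. The work goes in short steps, Python scripts to look and compute and a shell command to move; the robot and the scene stay as the last step left them, time stands still between calls to the robot, and variables do not carry over. Pictures are saved under pics/ and viewed, and the job is handed in when it is done.

```bash
ls; mkdir -p pics
python3 - <<'E'
from bench import readout, grab_frame, workorder, r
import cv2,numpy as np,pickle
print(readout.get_obs(), r.grip_depth)
for n in("top","side"):
    f=grab_frame(n); cv2.imwrite(f"pics/{n}0.png",f["pixels"][:,:,::-1]); pickle.dump(f,open(f"pics/{n}0.pkl","wb"))
    print(n,f["fx"],f["fy"],f["cx"],f["cy"],f["rvec"],f["tvec"])
E
```

```text
pics
{'clock': 0.0, 'joints': array([ 1.1329147 ,  0.47777869,  0.02233667,  1.55644375, -0.01152023,
        1.10933718, -0.08312699]), 'qvel': array([ 1.41187405e-03,  7.72699353e-05,  1.41047049e-03,  1.75996948e-03,
       -1.65192259e-03,  8.45683318e-04, -1.18040984e-03]), 'tau': array([-9.42282968e-04, -5.96451795e+01,  1.60725430e+00, -2.81193370e+01,
        1.22981763e-02,  9.34686977e-03,  2.76039458e-05]), 'tcp_pos': array([ 0.21838791, -0.63806086,  0.23034328]), 'orientation': array([-2.55514592e+00,  1.82612186e+00,  2.45161332e-03]), 'contact_force': array([0.42156818, 1.1642526 , 0.46572979]), 'moment': array([-0.00653553,  0.03208355, -0.0023905 ]), 'grip_width': 0.0855267260982018} 0.0187
top 422.76430064152237 422.76430064152237 255.28840806809495 188.76711883763028 [ 2.12626287 -2.13900759  0.1305718 ] [0.01421739 0.58762645 1.38599312]
side 493.11725415468595 493.11725415468595 258.1410407315141 186.38737476487788 [ 0.89154579 -2.46499341  1.11792737] [0.42943963 0.29704843 1.13118831]
```

View pics/top0.png

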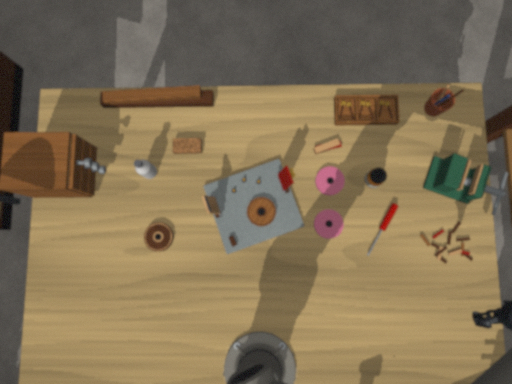

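View pics/side0.png

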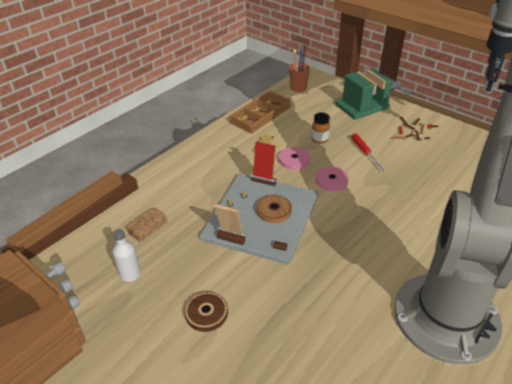

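Run:
```python
import cv2
a=cv2.imread("pics/top0.png")[145:265,190:320]; b=cv2.imread("pics/side0.png")[125:270,190:330]
cv2.imwrite("pics/ct0.png",cv2.resize(a,None,fx=6,fy=6,interpolation=2)[:600,:780]); cv2.imwrite("pics/cs0.png",cv2.resize(b,None,fx=4,fy=4,interpolation=2))
```

```text
(no output)
```

View pics/ct0.png

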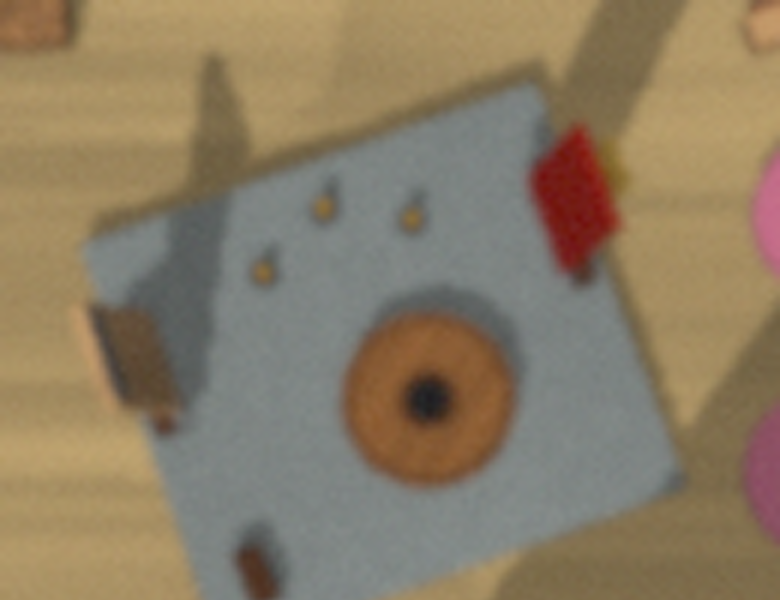

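View pics/cs0.png

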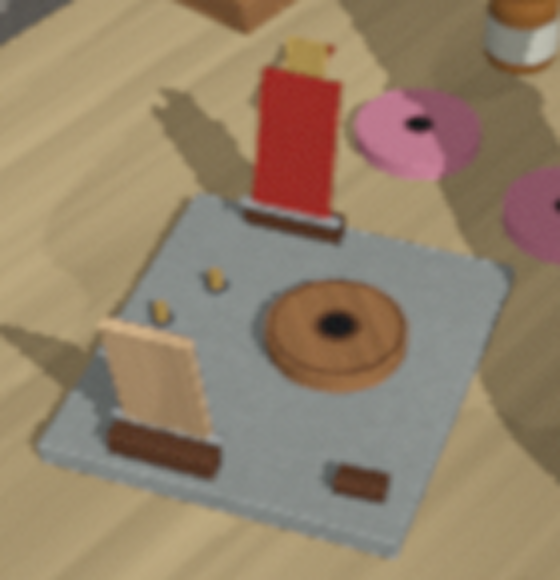

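```bash
cat > h.py <<'E'
import cv2,numpy as np,pickle
from bench import readout, grab_frame, r
def ray(f,uv,z):
    R,_=cv2.Rodrigues(np.array(f["rvec"]));t=np.array(f["tvec"])
    uv=np.atleast_2d(uv).astype(float)
    d=np.c_[(uv[:,0]-f["cx"])/f["fx"],(uv[:,1]-f["cy"])/f["fy"],np.ones(len(uv))]@R
    c=-R.T@t
    return c+d*((z-c[2])/d[:,2])[:,None]
def proj(f,P):
    K=np.array([[f["fx"],0,f["cx"]],[0,f["fy"],f["cy"]],[0,0,1.]])
    return cv2.projectPoints(np.atleast_2d(P).astype(float),np.array(f["rvec"]),np.array(f["tvec"]),K,None)[0][:,0]
def load(n): return pickle.load(open(f"pics/{n}.pkl","rb"))
def grab(n,tag):
    f=grab_frame(n);pickle.dump(f,open(f"pics/{n}{tag}.pkl","wb"));return f
def hsv(f): return cv2.cvtColor(f["pixels"],cv2.COLOR_RGB2HSV)
def blobs(m,mn=3):
    n,l,s,c=cv2.connectedComponentsWithStats(m.astype(np.uint8))
    return [(c[i],s[i]) for i in range(1,n) if s[i,4]>=mn],l
E
python3 - <<'E'
from h import *
f=load("top0");h=hsv(f).astype(int)
roi=np.zeros(h.shape[:2],bool);roi[145:265,195:310]=1
g=(h[...,1]<60)&roi
# deck mask, largest comp
m=g.astype(np.uint8);n,l,s,c=cv2.connectedComponentsWithStats(m);i=1+np.argmax(s[1:,4]);print(s[i])
cn=max(cv2.findContours((l==i).astype(np.uint8),0,1)[0],key=cv2.contourArea)
hull=cv2.convexHull(cn)[:,0]
P=ray(f,hull,0.018)
rect=cv2.minAreaRect((P[:,:2]*1000).astype(np.float32));print(rect);print(cv2.boxPoints(rect).round(1))
# posts
b=(h[...,1]>90)&(h[...,0]>10)&(h[...,0]<30)&roi
bb,_=blobs(b,2)
for c,s in bb:print(c.round(1),s,ray(f,c,0.032).round(4),ray(f,c,0.034).round(4))
ros=(h[...,2]<60)&roi
for c,s in blobs(ros,6)[0]:print("dark",c.round(1),s,ray(f,c,0.034).round(4))
E
```

```text
[ 204  159  100   95 4973]
((534.6700439453125, 19.062591552734375), (253.63357543945312, 281.8285827636719), 19.433412551879883)
[[ 368.2  109.8]
 [ 462.  -156. ]
 [ 701.1  -71.6]
 [ 607.4  194.1]]
[250.3 203.6] [ 195  145  115  120 7527] [[0.5385 0.0283 0.032 ]] [[0.5383 0.0282 0.034 ]]
[243.5 179. ] [243 178   2   3   6] [[0.6236 0.0512 0.032 ]] [[0.6232 0.0511 0.034 ]]
[258.3 181. ] [257 180   3   3   7] [[6.162e-01 6.000e-04 3.200e-02]] [[6.159e-01 6.000e-04 3.400e-02]]
[233.5 190. ] [233 189   2   3   6] [[0.5858 0.0854 0.032 ]] [[0.5855 0.0853 0.034 ]]
[260.9 211. ] [247 197  29  29 600] [[ 0.5134 -0.0077  0.032 ]] [[ 0.5132 -0.0077  0.034 ]]
[232.4 240.5] [230 237   6   8  17] [[0.4148 0.0885 0.032 ]] [[0.4147 0.0883 0.034 ]]
dark [261.1 211.2] [259 209   5   6  25] [[ 0.5124 -0.0083  0.034 ]]
```

```bash
cat >> h.py <<'E'
from scipy.spatial.transform import Rotation as Ro
N=np.array([.5715,.0325,0]);YAW=np.radians(19.5)
J=Ro.from_euler('z',YAW).as_matrix()
def w(p): return N+J@np.array(p,float)      # jig->world
def j(p): return J.T@(np.array(p)-N)
def rayjx(f,uv,x=0):
    R,_=cv2.Rodrigues(np.array(f["rvec"]));c=-R.T@np.array(f["tvec"])
    d=R.T@np.array([(uv[0]-f["cx"])/f["fx"],(uv[1]-f["cy"])/f["fy"],1])
    cj=j(c);dj=J.T@d
    return cj+dj*(x-cj[0])/dj[0]
def state():
    o=readout.get_obs();T=Ro.from_rotvec(o["orientation"]).as_matrix()
    return o,T
def to(p_jig,o,T,p0=None):  # tool-frame shift in mm
    return (T.T@(w(p_jig)-o["tcp_pos"])*1000).round(1)
def rep():
    o,T=state();print(round(o["clock"],2),"jig mm",(j(o["tcp_pos"])*1000).round(1),"F",(J.T@o["contact_force"]).round(1),"grip",round(o["grip_width"],4),"tilt",(T[:,2]).round(3),"toolx in jig",(J.T@T[:,0]).round(3))
E
python3 - <<'E'
from h import *
f=load("side0");t=load("top0")
for nm,uv,hy in(("L",(190+150/4,125+332/4),.115),("R",(190+303/4,125+75/4),-.115)):
    p=rayjx(f,uv); a=np.arctan2(p[2]-.041,(hy-p[1])*np.sign(hy));print(nm,p.round(4),a,np.hypot(p[2]-.041,hy-p[1]))
print("board jig",j(ray(t,(261,211.1),.034)[0]).round(4), "offcut",j(ray(t,(232.4,240.5),.032)[0]).round(4))
rep()
o,T=state();print(T.round(3))
# turn wanted: tool x along +-jig y
for s in(1,-1):
    X=J[:,1]*s;Z=np.array([0,0,-1.]);D=np.c_[X,np.cross(Z,X),Z]
    print(s,np.degrees(Ro.from_matrix(T.T@D).as_rotvec()).round(1))
for p in [(-.16,-.02,.14),(-.16,-.04,.14)]: print(w(p),to(p,o,T))
E
```

```text
L [0.     0.1285 0.1344] 1.7138696074584143 0.09433773106694801
R [ 0.    -0.149  0.139] 1.9045244476314722 0.10374708777632054
board jig [-0.0689 -0.0186  0.034 ] offcut [-0.1292  0.1051  0.032 ]
0.1 jig mm [-556.7 -514.3  230.4] F [-0.5  0.3 -0.2] grip 0.0852 tilt [-0.001  0.002 -1.   ] toolx in jig [-0.011 -1.    -0.002]
[[ 0.324 -0.946 -0.001]
 [-0.946 -0.324  0.002]
 [-0.002  0.    -1.   ]]
1 [ 1.000e-01 -0.000e+00  1.794e+02]
-1 [ 0.   0.1 -0.6]
[ 0.4273535  -0.03976193  0.14      ] [-498.3 -391.5   91.2]
[ 0.43402964 -0.05861476  0.14      ] [-478.3 -391.7   91.2]
```

```bash
R="-500 -407 90 0 0 -0.6 50"; python3 -m handwheel '-500 -407 90 0 0 -0.6 50;-500 -407 90 0 0 -0.6 50;-500 -407 90 0 0 -0.6 50;-500 -407 90 0 0 -0.6 50;-500 -407 90 0 0 -0.6 50;-500 -407 90 0 0 -0.6 50;-500 -407 90 0 0 -0.6 50;-500 -407 90 0 0 -0.6 50;-500 -407 90 0 0 -0.6 50;-500 -407 90 0 0 -0.6 50;-500 -407 90 0 0 -0.6 50;-500 -407 90 0 0 -0.6 50'; python3 -c "
from h import *
rep()"
```

```text
clock: 1.6
tcp_pos: [0.442, -0.0316, 0.141]
orientation: [-2.569, 1.807, 0.001]
contact_force: [0.1, -0.6, 0.1]
grip_width: 0.0501
1.6 jig mm [-143.5  -17.2  141. ] F [-0.1 -0.6  0.1] grip 0.0501 tilt [-0.001  0.001 -1.   ] toolx in jig [ 0.004 -1.    -0.001]
```

```bash
python3 -m handwheel '1.5 1.5 60 0 0 0 50;1.5 1.5 90 0 0 0 50;1.5 1.5 110 0 0 0 50;1.5 1.5 118 0 0 0 50;1.5 1.5 118 0 0 0 50;1.5 1.5 118 0 0 0 50'; python3 -c "
from h import *
rep()
f=grab('side',1);b=f['pixels'][125:270,190:330,::-1];cv2.imwrite('pics/cs1.png',cv2.resize(b,None,fx=4,fy=4,interpolation=2))
"
```

```text
clock: 2.35
tcp_pos: [0.4414, -0.0361, 0.0241]
orientation: [-2.564, 1.814, -0.002]
contact_force: [-0.2, -0.4, 0.3]
grip_width: 0.05
2.35 jig mm [-145.5  -21.2   24.1] F [-0.3 -0.3  0.3] grip 0.05 tilt [ 0.001 -0.    -1.   ] toolx in jig [-0.001 -1.     0.001]
```

View pics/cs1.png

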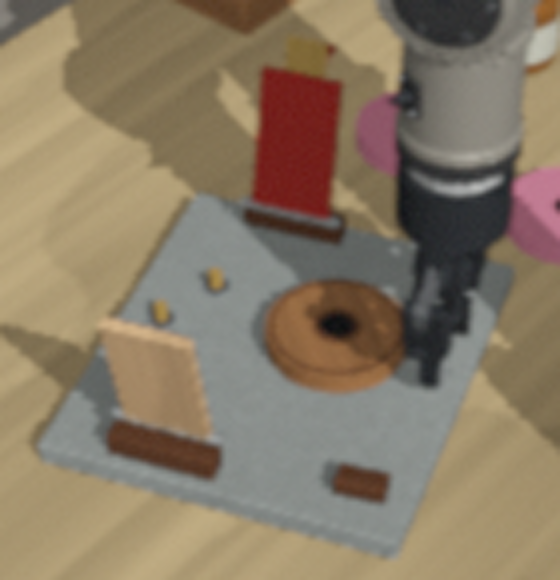

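```bash
python3 -m handwheel '-2.5 -8 1 0 0 0 50;-2.5 -16 1 0 0 0 50;-2.5 -22 1 0 0 0 50;-5 -30 1 0 0 0 50;-7.5 -38 1 0 0 0 50;-10 -46 1 0 0 0 50;-12.5 -54 1 0 0 0 50;-15 -62 1 0 0 0 50;-17.5 -70 1 0 0 0 50;-20 -77 1 0 0 0 50;-21 -82 1 0 0 0 50;-21 -82 1 0 0 0 50'; python3 -c "
from h import *
rep()
f=grab('side',2);b=f['pixels'][125:270,190:330,::-1];cv2.imwrite('pics/cs2.png',cv2.resize(b,None,fx=4,fy=4,interpolation=2))
"
```

```text
clock: 3.9
tcp_pos: [0.5116, 0.0118, 0.0223]
orientation: [-2.565, 1.813, -0.0]
contact_force: [0.1, -0.1, -0.1]
grip_width: 0.0498
3.9 jig mm [-63.4   0.5  22.3] F [ 0.1 -0.1 -0.1] grip 0.0498 tilt [ 0.001  0.    -1.   ] toolx in jig [ 0. -1. -0.]
```

View pics/cs2.png

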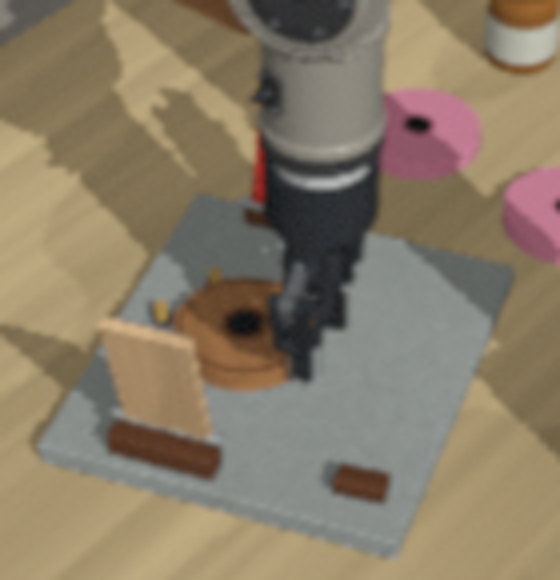

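Board travelled with the cradle (its rosette is now at crop (243,322)). I'll press on slowly until the force rises.

```bash
python3 -m handwheel '0 -3 0 0 0 0 50;0 -5 0 0 0 0 50;0 -7 0 0 0 0 50;0 -8 0 0 0 0 50;0 -8 0 0 0 0 50'; python3 -c "
from h import *
rep()
f=grab('side',3);h=hsv(f).astype(int);m=(h[...,2]<70);m[:195]=0;m[212:]=0;m[:,:240]=0;m[:,260:]=0
for c,s in blobs(m,4)[0]: print(c,s,j(ray(f,c,.034)[0]).round(4))
"
```

```text
clock: 4.58
tcp_pos: [0.5188, 0.0142, 0.0223]
orientation: [-2.565, 1.813, -0.0]
contact_force: [0.3, 0.6, 0.0]
grip_width: 0.0502
4.58 jig mm [-55.8   0.3  22.3] F [0.4 0.5 0. ] grip 0.0502 tilt [ 0.  0. -1.] toolx in jig [-0. -1.  0.]
[252.36752137 205.05982906] [244 198  16  14 117] [-0.0139 -0.0016  0.034 ]
```

```bash
python3 -m handwheel '0 -1 0 0 0 0 50;0 -2 0 0 0 0 50;0 -3 0 0 0 0 50;0 -4 0 0 0 0 50;0 -4 0 0 0 0 50'; python3 -c "
from h import *
rep()
f=grab('side',4);b=f['pixels'][170:230,210:290,::-1];cv2.imwrite('pics/cs4.png',cv2.resize(b,None,fx=8,fy=8,interpolation=2))
"
```

```text
clock: 5.25
tcp_pos: [0.5208, 0.0145, 0.0219]
orientation: [2.562, -1.812, -0.003]
contact_force: [-5.5, -2.0, 2.9]
grip_width: 0.0501
5.25 jig mm [-53.8  -0.1  21.9] F [-5.9 -0.   2.9] grip 0.0501 tilt [-0.003 -0.002 -1.   ] toolx in jig [-0.001 -1.     0.   ]
```

View pics/cs4.png

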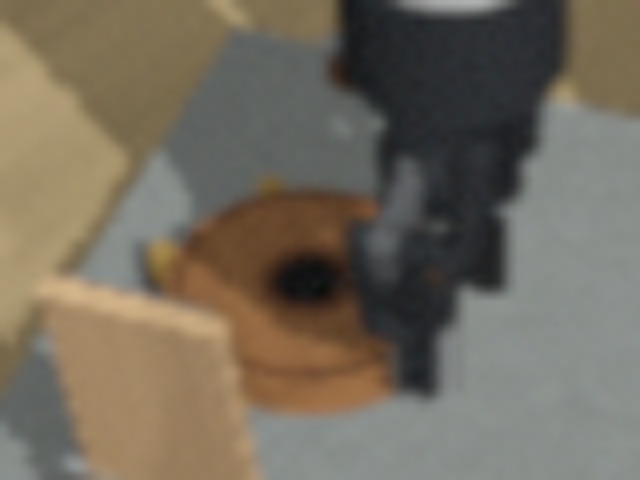

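```bash
python3 -m handwheel '0 -1 0 0 0 0 50;0 -2 0 0 0 0 50;0 -2 0 0 0 0 50'; python3 -c "
from h import *
rep()"; python3 -m handwheel '0 4 0 0 0 0 50;0 20 0 0 0 0 50;0 30 0 0 0 0 50;0 35 -60 0 0 0 50;0 55 -140 0 0 0 50;0 60 -140 0 0 0 20;0 60 -140 0 0 0 0;0 60 -140 0 0 0 0'; python3 -c "
from h import *
rep()
f=grab('top',5);b=f['pixels'][145:265,190:320,::-1];cv2.imwrite('pics/ct5.png',cv2.resize(b,None,fx=6,fy=6,interpolation=2)[:600,:780])
f=grab('side',5);b=f['pixels'][125:270,190:330,::-1];cv2.imwrite('pics/cs5.png',cv2.resize(b,None,fx=4,fy=4,interpolation=2))
"
```

```text
clock: 5.68
tcp_pos: [0.5215, 0.0144, 0.0216]
orientation: [2.56, -1.811, -0.005]
contact_force: [-6.3, -4.4, 4.6]
grip_width: 0.0499
5.67 jig mm [-53.2  -0.4  21.6] F [-7.3 -2.   4.6] grip 0.0499 tilt [-0.006 -0.003 -1.   ] toolx in jig [-0.001 -1.     0.001]
clock: 6.68
tcp_pos: [0.4673, -0.0039, 0.1615]
orientation: [2.565, -1.813, -0.001]
contact_force: [-0.0, 0.1, -0.3]
grip_width: -0.0001
6.67 jig mm [-110.3    0.5  161.5] F [-0.   0.1 -0.3] grip -0.0001 tilt [-0.001 -0.    -1.   ] toolx in jig [-0. -1. -0.]
```

View pics/ct5.png

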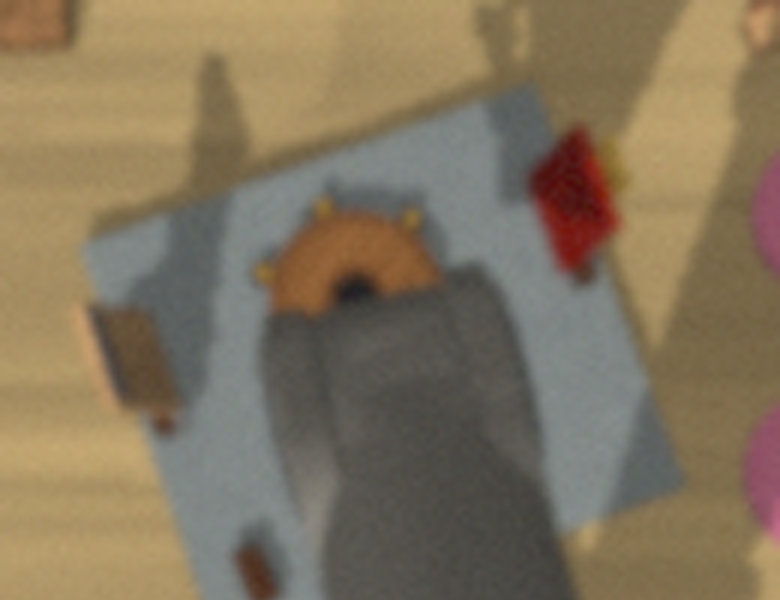

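View pics/cs5.png

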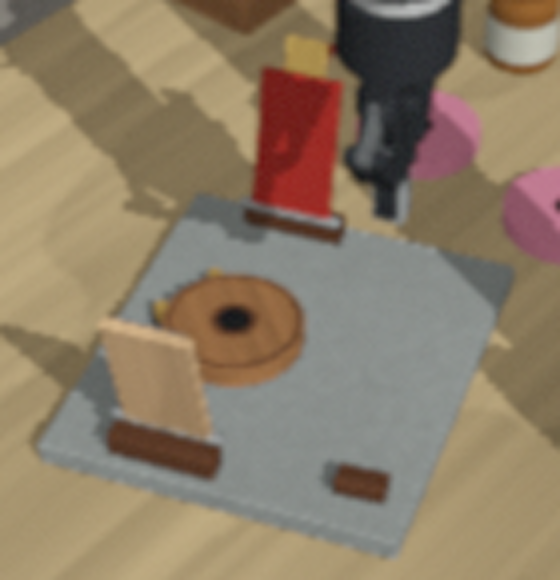

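Run:
```python
from h import *
f=load('side5');h=hsv(f).astype(int);m=(h[...,2]<70);m[:195]=0;m[215:]=0;m[:,:235]=0;m[:,262:]=0
for c,s in blobs(m,4)[0]: print(c,s,j(ray(f,c,.034)[0]).round(4))
f0=load('side0');h=hsv(f0).astype(int);m=(h[...,2]<70);m[:195]=0;m[215:]=0;m[:,:262]=0;m[:,285:]=0
for c,s in blobs(m,4)[0]: print(c,s,j(ray(f0,c,.034)[0]).round(4))
t=load('top5')
cv2.imwrite('pics/z.png',cv2.resize(t['pixels'][170:215,225:275,::-1],None,fx=12,fy=12,interpolation=2))
```

```text
[247.95121951 204.43902439] [244 202   9   6  41] [-0.0015  0.0003  0.034 ]
[273.73170732 205.73170732] [270 203   9   6  41] [-0.0704 -0.0192  0.034 ]
```

View pics/z.png

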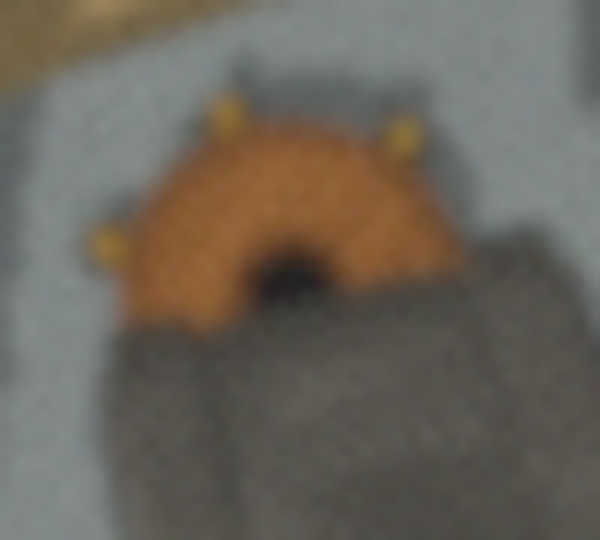

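```bash
python3 -m handwheel '-60 0 -20 0 0 0 0;-120 0 -20 0 0 0 0;-175 0 -20 0 0 0 0;-175 0 -20 0 0 0 0;-175 -50 -20 0 0 0 0;-175 -110 0 0 0 0 0;-175 -110 30 0 0 0 0;-175 -110 45 0 0 0 0;-175 -110 45 0 0 0 0'; python3 -c "
from h import *
rep()
f=grab('side',6);b=f['pixels'][125:270,190:330,::-1];cv2.imwrite('pics/cs6.png',cv2.resize(b,None,fx=4,fy=4,interpolation=2))
"
```

```text
clock: 7.9
tcp_pos: [0.5118, 0.1966, 0.1158]
orientation: [2.563, -1.812, -0.003]
contact_force: [-0.0, 0.2, -0.1]
grip_width: -0.0003
7.9 jig mm [ -1.5 174.6 115.8] F [ 0.   0.2 -0.1] grip -0.0003 tilt [-0.003 -0.002 -1.   ] toolx in jig [-0. -1.  0.]
```

View pics/cs6.png

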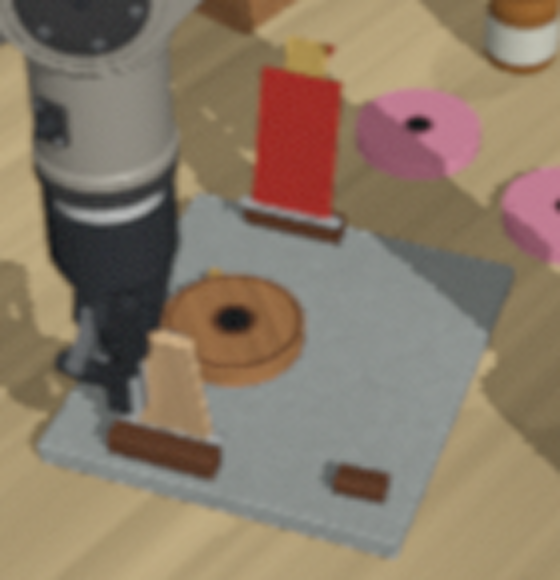

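```bash
python3 -m handwheel '20 0 0 0 0 0 0;32 -2 0 0 0 0 0;41 -5 0 0 0 0 0;52 -5 0 0 0 0 0;62 -3.5 0 0 0 0 0;72 -0.5 0 0 0 0 0;81.5 3.5 0 0 0 0 0;90.5 9 0 0 0 0 0;99 15.5 0 0 0 0 0;99 15.5 0 0 0 0 0'; python3 -c "
from h import *
rep()
f=grab('side',7);b=f['pixels'][125:270,190:330,::-1];cv2.imwrite('pics/cs7.png',cv2.resize(b,None,fx=4,fy=4,interpolation=2))
"
```

```text
clock: 9.2
tcp_pos: [0.5311, 0.0979, 0.1172]
orientation: [2.563, -1.815, 0.0]
contact_force: [-0.0, 0.8, 0.1]
grip_width: -0.0
9.2 jig mm [-16.3  75.1 117.2] F [0.3 0.8 0.1] grip -0.0 tilt [-0.001 -0.001 -1.   ] toolx in jig [-0.002 -1.     0.001]
```

View pics/cs7.png

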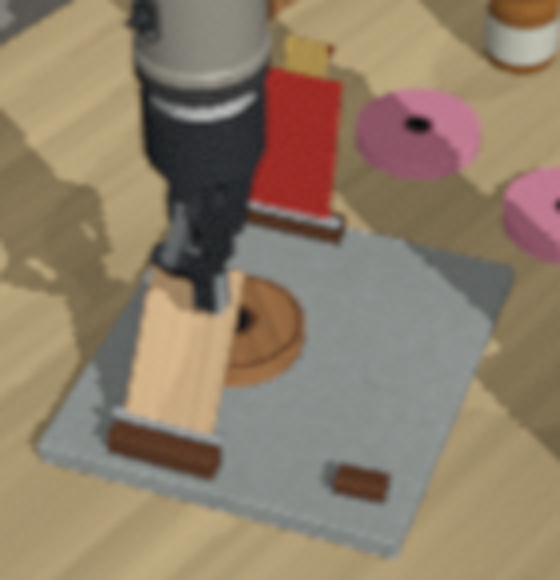

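```bash
python3 -m handwheel '0 -8 2 0 0 0 0;0 -16 6 0 0 0 0;0 -16 12 0 0 0 0;1 -16 17 0 0 0 0;7 -16 25 0 0 0 0;13 -16 33 0 0 0 0;18 -16 42 0 0 0 0;22 -16 51 0 0 0 0;24 -16 58 0 0 0 0;25 -16 65 0 0 0 0;25 -16 70 0 0 0 0;25 -16 70 0 0 0 0'; python3 -c "
from h import *
rep()
f=grab('side',8);b=f['pixels'][125:270,190:330,::-1];cv2.imwrite('pics/cs8.png',cv2.resize(b,None,fx=4,fy=4,interpolation=2))
"
```

```text
clock: 10.75
tcp_pos: [0.5546, 0.0813, 0.0469]
orientation: [2.565, -1.813, -0.001]
contact_force: [-0.6, -0.2, -0.6]
grip_width: -0.0002
10.75 jig mm [ 0.3 51.6 46.9] F [-0.6  0.  -0.6] grip -0.0002 tilt [-0.001  0.    -1.   ] toolx in jig [ 0. -1. -0.]
```

View pics/cs8.png

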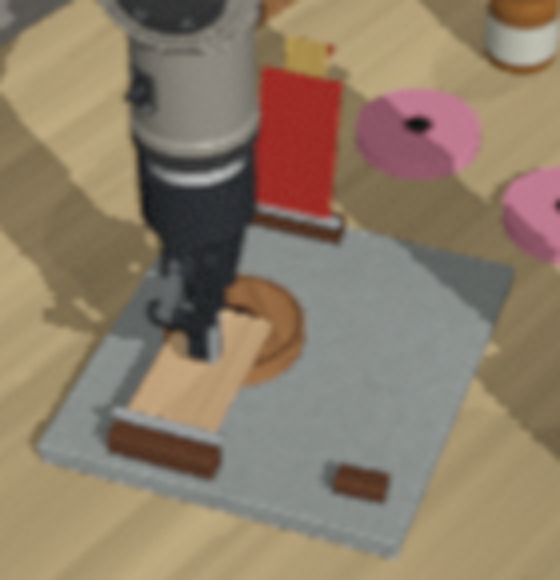

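Flap nearly flat (tip at crop (205,350)); press it to its stop.

```bash
python3 -m handwheel '0 0 1 0 0 0 0;0 0 2 0 0 0 0;0 0 3 0 0 0 0;0 0 4 0 0 0 0;0 0 4 0 0 0 0'; python3 -c "
from h import *
rep()"
```

```text
clock: 11.42
tcp_pos: [0.5552, 0.0812, 0.0449]
orientation: [-2.565, 1.813, -0.001]
contact_force: [-5.7, -0.8, 14.9]
grip_width: 0.0001
11.43 jig mm [ 0.9 51.4 44.9] F [-5.6  1.2 14.9] grip 0.0001 tilt [ 0.001 -0.    -1.   ] toolx in jig [-0.    -1.     0.001]
```

```bash
python3 -m handwheel '0 0 -5 0 0 0 0;0 0 -60 0 0 0 0;0 0 -120 0 0 0 0;0 0 -180 0 0 0 0;60 0 -180 0 0 0 0;120 0 -180 0 0 0 0;180 0 -180 0 0 0 0;240 0 -180 0 0 0 0;255 0 -180 0 0 0 0;255 0 -140 0 0 0 0;255 0 -95 0 0 0 0;255 0 -95 0 0 0 0'; python3 -c "
from h import *
rep()
f=grab('side',9);b=f['pixels'][125:270,190:330,::-1];cv2.imwrite('pics/cs9.png',cv2.resize(b,None,fx=4,fy=4,interpolation=2))
"
```

```text
clock: 12.92
tcp_pos: [0.637, -0.1579, 0.1347]
orientation: [2.564, -1.81, -0.012]
contact_force: [-0.8, -0.4, 0.9]
grip_width: 0.0002
12.93 jig mm [  -1.8 -201.4  134.7] F [-0.9 -0.1  0.9] grip 0.0002 tilt [-0.008  0.002 -1.   ] toolx in jig [ 0.001 -1.    -0.004]
```

View pics/cs9.png

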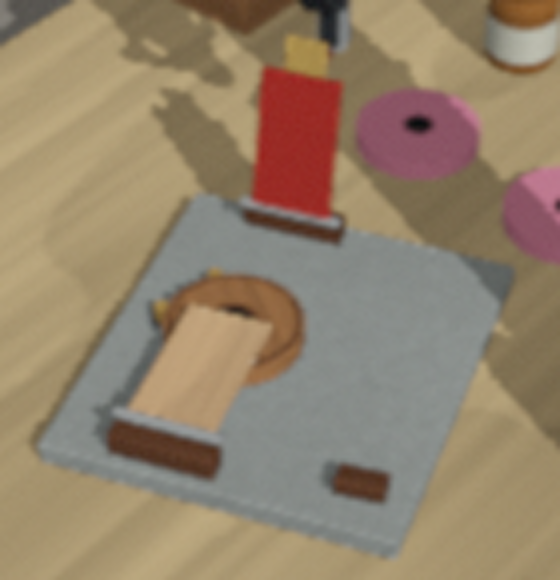

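```bash
python3 -m handwheel '-15 0 -2 0 0 0 0;-30 0 -5 0 0 0 0;-43 0 -8 0 0 0 0;-55 0 -11 0 0 0 0;-67 0 -11 0 0 0 0;-82 0 -11 0 0 0 0;-96 0 -9 0 0 0 0;-110 0 -5 0 0 0 0;-123 0 0 0 0 0 0;-135 0 7 0 0 0 0;-147 0 16 0 0 0 0;-147 0 16 0 0 0 0'; python3 -c "
from h import *
rep()
f=grab('side',10);b=f['pixels'][125:270,190:330,::-1];cv2.imwrite('pics/cs10.png',cv2.resize(b,None,fx=4,fy=4,interpolation=2))
"
```

```text
clock: 14.48
tcp_pos: [0.5899, -0.0194, 0.1212]
orientation: [2.567, -1.81, -0.003]
contact_force: [0.1, -0.1, -0.9]
grip_width: 0.0003
14.47 jig mm [ -0.  -55.  121.2] F [ 0.1 -0.1 -0.9] grip 0.0003 tilt [-0.002  0.    -1.   ] toolx in jig [ 0.002 -1.    -0.001]
```

View pics/cs10.png

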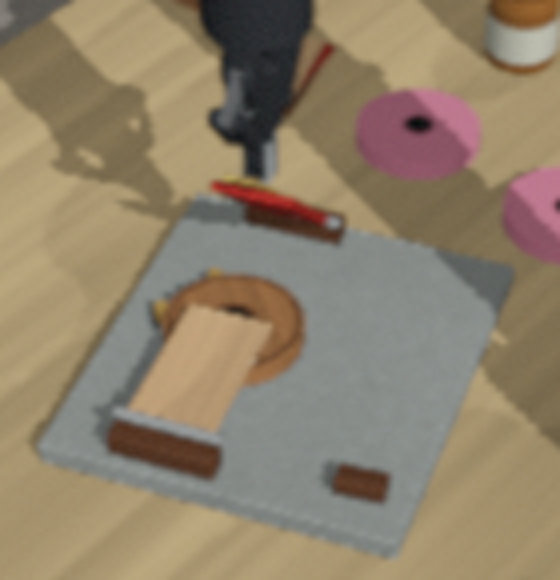

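Red flap is at about 45° and following; finish the fold. From the commanded pose, the rest of the arc is worked out as before.

```bash
python3 -m handwheel '-10 0 10 0 0 0 0;-19 0 22 0 0 0 0;-26 0 34 0 0 0 0;-31.5 0 47 0 0 0 0;-34 0 57 0 0 0 0;-36 0 66 0 0 0 0;-37 0 71 0 0 0 0;-37 0 71 0 0 0 0'; python3 -c "
from h import *
rep()"; python3 -m handwheel '0 0 2 0 0 0 0;0 0 4 0 0 0 0;0 0 6 0 0 0 0;0 0 6 0 0 0 0';python3 -c "
from h import *
rep()
f=grab('side',11);b=f['pixels'][125:270,190:330,::-1];cv2.imwrite('pics/cs11.png',cv2.resize(b,None,fx=4,fy=4,interpolation=2))
"
```

```text
clock: 15.52
tcp_pos: [0.5785, 0.014, 0.051]
orientation: [2.565, -1.813, -0.001]
contact_force: [0.9, -0.3, 0.4]
grip_width: 0.0002
15.53 jig mm [  0.4 -19.8  51. ] F [ 0.8 -0.6  0.4] grip 0.0002 tilt [-0.001 -0.    -1.   ] toolx in jig [-0. -1. -0.]
clock: 16.02
tcp_pos: [0.5792, 0.0141, 0.0476]
orientation: [-2.565, 1.814, -0.002]
contact_force: [-6.3, -1.0, 20.7]
grip_width: -0.0003
16.02 jig mm [  1.1 -19.9  47.6] F [-6.3  1.1 20.7] grip -0.0003 tilt [ 0.001 -0.001 -1.   ] toolx in jig [-0.    -1.     0.001]
```

View pics/cs11.png

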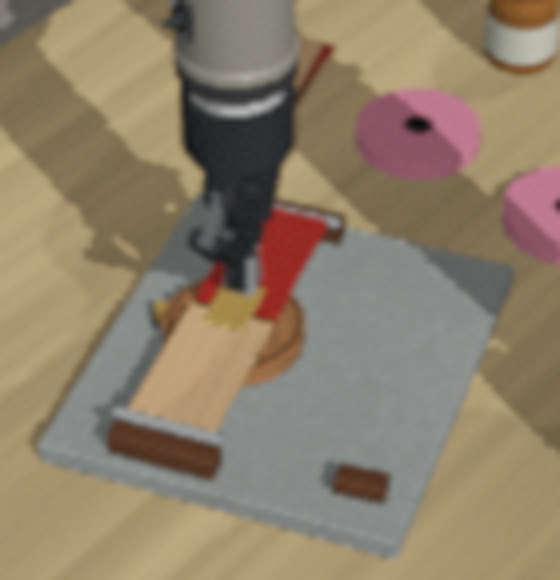

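```bash
python3 -m handwheel '0 0 -8 0 0 0 0;0 0 -60 0 0 0 0;0 0 -120 0 0 0 0;0 0 -180 0 0 0 0;60 0 -180 0 0 0 0;120 0 -180 0 0 0 0;180 0 -180 0 0 0 0;240 0 -180 0 0 0 0;300 0 -180 0 0 0 0;300 0 -180 0 0 0 0'
python3 - <<'E'
from h import *
rep()
f=grab('top',12);b=f['pixels'][145:265,190:320,::-1];A=cv2.resize(b,None,fx=4,fy=4,interpolation=2)[:400]
s=grab('side',12);b=s['pixels'][160:245,200:290,::-1];B=cv2.resize(b,None,fx=8,fy=8,interpolation=2)[:600,:720]
cv2.imwrite('pics/t12.png',A);cv2.imwrite('pics/s12.png',B)
# brown disc visible rim in top view -> circle
h=hsv(f).astype(int);m=(h[...,1]>120)&(h[...,0]>6)&(h[...,0]<16);m[:170]=0;m[225:]=0;m[:,:225]=0;m[:,275:]=0
E
```

```text
clock: 17.32
tcp_pos: [0.6778, -0.2762, 0.2241]
orientation: [2.555, -1.823, 0.001]
contact_force: [-0.3, 0.8, -0.4]
grip_width: 0.0004
17.32 jig mm [  -2.8 -326.5  224.1] F [-0.   0.9 -0.4] grip 0.0004 tilt [-0.001 -0.003 -1.   ] toolx in jig [-0.009 -1.     0.003]
```

View pics/t12.png

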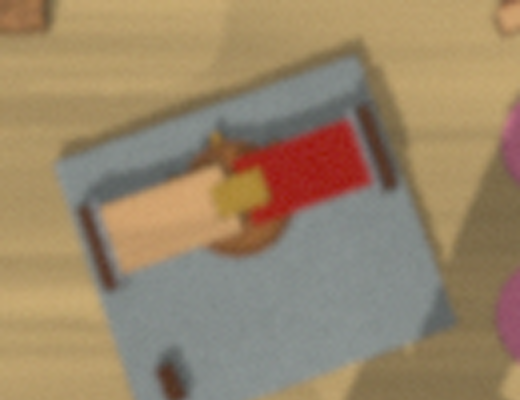

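View pics/s12.png

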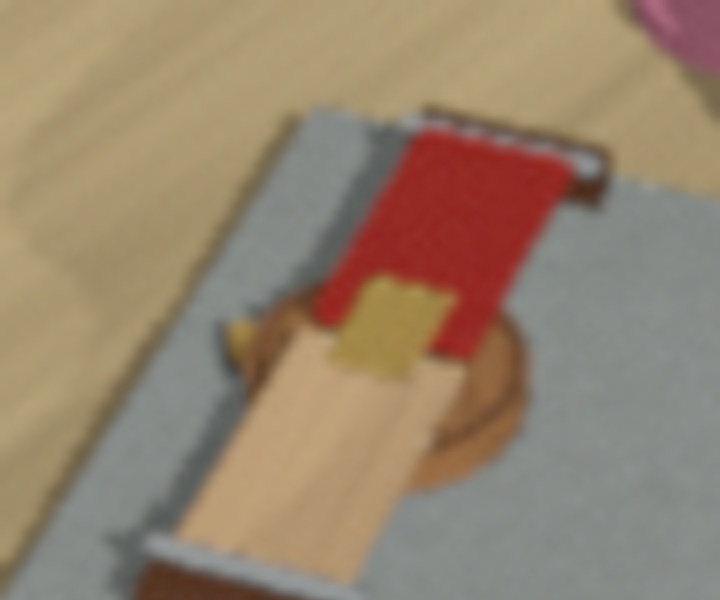

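Run:
```python
from h import *
for t in('side5','side9','side12'):
    f=load(t);S=cv2.GaussianBlur(f['pixels'],(3,3),0).astype(float);S=S[...,0]-S[...,2]
    e=[]
    for c in range(254,264):
        col=S[195:235,c];i=np.where(col>35)[0]
        k=i[-1];e.append(195+k+(col[k]-35)/(col[k]-col[k+1]))
    rr=[]
    for r_ in range(200,212):
        row=S[r_,250:280];k=np.where(row>35)[0][-1];rr.append(250+k+(row[k]-35)/(row[k]-row[k+1]))
    print(t,np.round(np.mean(e),2),np.round(np.mean(rr),2))
```

```text
side5 218.48 265.12
side9 218.46 265.1
side12 218.46 265.07
```

The board has not moved (its rim is within 0.05 px of where it was when seated), so I'm handing in.

```bash
python3 -c "
from bench import workorder
print(workorder.hand_in())"
```

```text
the job is handed in; nothing more can be done
None
```

The soundboard is in the nest against all three posts, with the left flap folded down first and the right flap folded over it. I handed the job in at about 17.5 s on the robot clock. It gave no verdict.

- **Soundboard:** I slid it along the deck with the half-open gripper behind it, until the push met about 7 N. The camera put its centre within about 1–1.5 mm of the nest centre, which is no finer than the 2 mm calibration. The two views disagreed by about 1.5 mm along the jig's x. The close-up showed the rim touching all three posts.
- **Left flap:** I folded it with the closed fingertips and pressed until it stopped at 44.9 mm, against an expected 45 mm. On the first part of the fold I put the downward travel in the wrong column, so the tool drifted about 15 mm sideways along the flap. I corrected it, and nothing else was touched.
- **Right flap:** I folded it the same way. It stopped at 47.6 mm, against an expected 48 mm, with its brass strip over the left flap.
- **Final pictures:** Both flaps are flat, the board's rim is within 0.05 pixels of where it was when seated, and the gripper is clear. The offcut looked undisturbed. I did not measure the other bystanders again, but the arm's path kept clear of them.

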